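Clamp the middle-length tube offcut in the spring jig

TASK

Pull the spring jig's jaw out by its pull handle right to its stop, so that the catch pin drops and holds it open. Then take the middle-length of the three box-section offcuts from the rack and lower it (do not drop it) onto the jig's base plate between anvil and jaw, the same way up as in the rack, centred across the jaws and lengthwise between them, and lift the catch-pin knob so that the jaw springs in and clamps it end to end. Leave the other two offcuts in the rack and do not knock the timber block, the pipe stub or the setting square out of place.

Things in the scene. Friction and masses are not known exactly. Their poses are not given: they have to be found in the camera images.
- jig: Fixed spring jig, grey base plate 110 (x) x 170 (y) x 12 mm. Origin on the table, on the centre line. Jig frame, mm: steel anvil 50 wide, face at y = 105 looking to -y, top z = 52; steel jaw of the same width and height, 16 thick, face at y = 83 when home, 39 at its stop, pulled along -y; grey guide 52 wide, y -35 to 15, top z = 56. The offcut lies on the plate between anvil and jaw, sides open.
- jaw (a joint): Slide of the sprung jaw with its bar and pull handle, in m: 0 home (22 mm between jaw and anvil), 0.044 at the stop (66 mm). The spring pulls it home with 4 N rising to 10 N. Only when it is pulled right to the stop (within 1.5 mm) does the catch pin drop in front of a step on the bar and hold the jaw open, at about 0.0425.
- handle (a point): Grip point of the black upright pull handle on the end of the jaw's bar: a flat paddle 40 mm wide (jig x), 14 mm thick (jig y), its top 82 mm above the table. The point is in its middle, 62 mm above the table; the bar below it ends at 36 mm height. 38 mm of free space between paddle and base plate when home. It moves with the jaw.
- pin (a joint): Vertical slide of the catch pin, in m: 0 when it rides on top of the bar (jaw not caught), about -0.0075 when it has dropped and holds the jaw; pulled up to at most +0.014. A light spring (2 N) pushes it down. Raising it to 0.003 or more lets the jaw go.
- pin_knob (a point): Centre of the black round knob on the catch pin, above the guide at x = 0, y = -10 mm of the jig, 26 mm across and 22 mm tall; its centre is 88 mm above the table when riding, 80 mm when dropped, its underside then 12 mm above the guide's top. It moves with the pin.
- nest (a point): Fixed point on the base plate's top (12 mm above the table), on the jig's centre line, 28.5 mm from the anvil face: where the middle of the underside of offcut_57 comes to lie once clamped. Axes as the jig's.
- rack: Fixed grey rack with three lanes along its x, at y = -32, 0, 32 mm, each 24 mm wide between ribs 8 mm thick and 44 mm long; lane floor 10 mm, rib tops 36 mm above the table. The offcuts' ends stick out of the lanes; their sides are covered. Origin on the table under its centre, z up.
- offcut_57: The middle-length offcut, the one to clamp: aluminium box section, 57 mm long (its x), 20 mm wide (its y), 30 mm tall (its z), open ends, 3 mm wall, about 40 g. Origin at the centre of its underside. It starts in any of the rack's lanes, lying along the lane.
- offcut_46: The short look-alike, 46 mm long, otherwise the same section and axes.
- offcut_68: The long look-alike, 68 mm long (too long for the jig), otherwise the same section and axes.
- timber: loose offcut of timber 80 x 45 x 40 mm; a bystander
- pipe_stub: loose round aluminium pipe stub, standing, 48 mm across, 70 mm tall; a bystander
- square: loose dark steel setting square about 75 mm, 14 mm thick; a bystander
There are look-alikes about, which are no part of the job. What is shaped like the offcut_57 but purple is not meant. Leave any red look-alike of the jig alone.

How it is judged:
By the outcome, as a careful person would: the job done as asked, in the order asked, and still so for the second after the job is handed in, with the robot touching nothing.
It also fails if it takes over 72 s, if anything falls off the work surface, if the arm or the gripper's body presses on something with over 40 N, if the wrist force passes 120 N, or if a joint passes its speed limit or range.

ROBOT

A 6-joint arm with a two-finger parallel gripper is mounted at the origin on the work surface. World frame = base frame: x ahead of the robot, y to its left, z up, the work surface at z = 0. Lengths are in m, angles in degrees, forces in N, time in s.
With the tool pointing down it reaches from about 0.25 to 0.775 m from the base axis. Payload 4 kg.
Tool frame: the origin (TCP) lies between the finger pads; the fingertips stand tip_reach ahead of it and the grasp point (between the pads) lies 11 mm behind it (tip_reach is the distance from the TCP to the fingertips, in m); z points along the fingers, y is the line along which they close (so a half turn about z gives the same grasp; the last joint's range is limited). The gripper opens to 85 mm and grips with 20 to 120 N. Pads are 22 mm wide; open, the fingers measure 114 mm over their backs; the gripper's body (76 mm by 85 mm) begins 54 mm behind the grasp point. The pads swing forward as they close: fully open they stand 13 mm farther back than shut.
Start: joints at [57.748, 4.996, 78.535, -0, 96.463, -5.907], TCP at [0.244, 0.493, 0.239] pointing down, gripper open.
Joint ranges: [-177.83, 177.83], [-43.37, 116.18], [15.69, 146.23], [-61.86, 241.86], [9.47, 152.12], [-147.06, 147.06]. Speed limits (degrees/s): [159.86, 159.86, 180, 180, 180, 180].

INTERFACE

Orientations are given as a 3x3 rotation matrix whose columns are the frame's x, y, z axes.
In Python, from rig import * gives the robot as it stands.
- The arm moves only by the tool step_arm, never from a script. Its argument "motion" is a list of rows, each an object of numbers: "tx", "ty", "tz": the shift along the tool's x, y, z in mm; "twist": the turn about the tool's z in rad. A call has 1 to 20 rows; each row shifts and turns the commanded pose from where the row before left it, along the tool's axes as they then stand; what a row does not reach is not made up. A row lasts 1/10 s, in which the tool goes at most 50 mm and 8.59 degrees, less where a joint would pass 70% of its speed; a pose out of reach is approached as far as the arm can. A call with a gripper value outside its range is refused whole. "gripper" is the closure, from 0 (fully open) to 1 (shut), set as the call begins (left out, the last holds). The fingers move at their own pace and stop on an object; "force" is the grip in N (left out, the last holds). Time passes only in rows, so rows that do not move let the fingers close. It gives the time, the measured TCP pose, the force, the opening and the grip force at its end, in the units of the state.
- observe(): the state, without advancing time (a new reading comes with each control period).
- read_camera(name): name is "scene" or "top" or "wrist"; returns a dict with "color" (420x560x3 uint8, red, green, blue), "range_z" (420x560 float32, m along the optical axis (not along the pixel's ray), 0 where there is no reading), "intrinsics" (3x3 intrinsics, pixels), "R" (3x3) and "t" (3): a world point X has camera coordinates R X + t; the wrist camera has in their place "tool_from_camera" (4x4, takes a point from camera to tool coordinates, whose origin is the TCP and whose axes are the flange's). Camera axes: x right, y down, z forward; pixel columns grow to the right and rows downward; lengths in m; the calibration is good to about 2 mm. A picture is of the moment at which its call begins: read the wrist's pose just before it.
- sign_off(): hands the job in; it is judged then, once.
The state is a dict: "time_s": time; "joint_pos": joint angles; "dq": joint speeds; "effort": joint torques, N m; "position": TCP position; "tcp_rot": TCP orientation; "force": force on the tool from outside, world axes, zero at the start; "torque": the same for the moment, N m; "width": finger opening in m; "finger_force": force on a finger pad.
Only numpy, scipy, OpenCV 4.12 (cv2) and the standard library are available. Lean on these libraries where they do the work, as an engineer would, in place of code of your own. Each camera call takes 0.05 s, during which the arm holds its last target. There are 200 camera calls.

## Working session

There is one attempt and no reset: what is moved stays moved. The work goes in short steps, Python scripts to look and compute and a tool call to move; the robot and the scene stay as the last step left them, time stands still between calls to the robot, and variables do not carry over. Pictures are saved under pics/ and viewed, at most 10 in all, crops included, and the job is handed in when it is done.

Besides the shell and the picture viewer there is one more tool, called after "Emit:" by a JSON object that holds its "method" and its "body", one argument or row to a line. step_arm: Moves the arm, as the interface text tells. Its arguments: {"type":"object","properties":{"motion":{"type":"array","items":{"type":"object","properties":{"tx":{"type":"number"},"ty":{"type":"number"},"tz":{"type":"number"},"twist":{"type":"number"}}}},"gripper":{"type":"number"},"force":{"type":"number"}},"required":["motion"]}

```bash
mkdir -p pics && ls
python3 - <<'E'
from rig import *
import cv2, numpy as np, pickle
s=observe(); print(s)
d={}
for n in("top","scene"):
    d[n]=read_camera(n); c=d[n]
    cv2.imwrite(f"pics/{n}0.png",c["color"][:,:,::-1])
    print(n,c["intrinsics"],c["R"],c["t"])
pickle.dump(d,open("d0.pkl","wb"))
E
```

```text
pics
{'time_s': 0.0, 'joint_pos': array([ 5.77476820e+01,  5.03933829e+00,  7.86257676e+01,  3.08619547e-03,
        9.64631985e+01, -5.90690526e+00]), 'dq': array([-0.03348979,  0.0001009 , -0.01131574,  0.00803103,  0.00152935,
       -0.0780043 ]), 'effort': array([-1.72022399e-03, -3.51865947e+01, -3.13270426e+01, -2.78232719e-04,
        1.08256313e-02, -2.71461539e-05]), 'position': array([0.24380574, 0.49246813, 0.23812787]), 'tcp_rot': array([[-8.96137458e-01,  4.43774850e-01, -1.24028135e-03],
       [ 4.43776493e-01,  8.96135562e-01, -1.86525645e-03],
       [ 2.83706322e-04, -2.22193388e-03, -9.99997491e-01]]), 'force': array([ 0.2415525 , -0.25624102,  0.75441187]), 'torque': array([ 0.02550375, -0.00393224,  0.00467186]), 'finger_force': 0.0, 'width': 0.08580687790719385}
top [[448.74185669   0.         284.17283949]
 [  0.         448.74185669 213.55651929]
 [  0.           0.           1.        ]] [[ 1.15376272e-03 -9.99867661e-01 -1.62274519e-02]
 [-9.92154105e-01  8.84126908e-04 -1.25017799e-01]
 [ 1.25015602e-01  1.62443739e-02 -9.92021784e-01]] [0.05409947 0.50112541 1.08745859]
scene [[385.72404877   0.         279.84804877]
 [  0.         385.72404877 208.91663551]
 [  0.           0.           1.        ]] [[-0.82468407  0.56555517  0.00659851]
 [ 0.34503436  0.51229967 -0.78644793]
 [-0.4481601  -0.64629437 -0.61762134]] [ 0.37069256 -0.12924967  1.1073859 ]
```

View pics/top0.png

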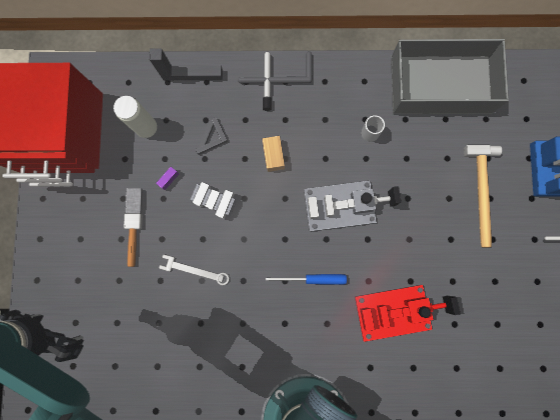

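View pics/scene0.png

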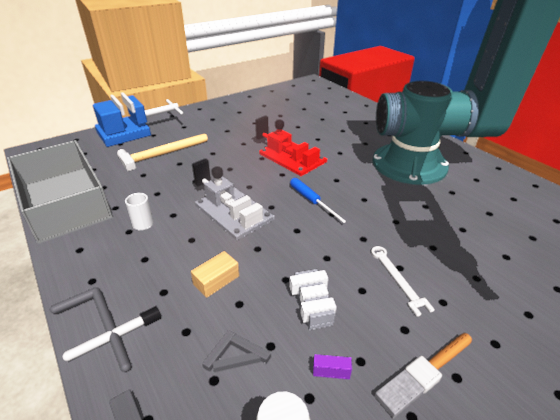

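The top view shows the grey jig at about (342,205), with the anvil on the left and the handle on the right at (393,196). The rack is at (214,199), the purple decoy at (168,178) and the red jig at (395,313). Next I'll measure these using depth.

```bash
cat > h.py <<'E'
import numpy as np, cv2, pickle
def world(c):
    K=c["intrinsics"]; z=c["range_z"]; v,u=np.mgrid[:z.shape[0],:z.shape[1]]
    P=np.stack([(u-K[0,2])/K[0,0]*z,(v-K[1,2])/K[1,1]*z,z],-1)
    return (P-c["t"])@c["R"]
def ray(c,u,v,h):
    K=c["intrinsics"]; d=np.array([(u-K[0,2])/K[0,0],(v-K[1,2])/K[1,1],1])@c["R"]; o=-c["t"]@c["R"]
    return o+d*(h-o[2])/d[2]
def proj(c,X):
    p=c["R"]@X+c["t"]; q=c["intrinsics"]@p; return q[:2]/q[2]
E
python3 - <<'E'
from h import *
d=pickle.load(open("d0.pkl","rb")); c=d["top"]; W=world(c)
print("table z",np.median(W[225:235,250:262,2]))
def box(u0,u1,v0,v1,lo,hi,n):
    S=W[v0:v1,u0:u1]; m=(S[...,2]>lo)&(S[...,2]<hi); p=S[m]
    r=cv2.minAreaRect((p[:,:2]*1000).astype(np.float32)); print(n,m.sum(),p.mean(0).round(4),np.round(r[0],1),np.round(r[1],1),round(r[2],1))
box(295,420,170,235,.006,.018,"plate")
box(295,420,170,235,.045,.06,"tops52/56")
box(370,420,170,220,.070,.09,"handle")
box(350,380,170,220,.085,.12,"knob")
box(185,245,175,222,.033,.045,"rack tops")
box(185,245,175,222,.006,.06,"rack all")
box(155,182,160,195,.01,.06,"purple")
for n,(u0,u1,v0,v1) in dict(rack=(180,250,170,225),jig=(295,415,165,240)).items():
    cv2.imwrite(f"pics/{n}1.png",cv2.resize(c["color"][v0:v1,u0:u1,::-1],None,fx=6,fy=6,interpolation=cv2.INTER_CUBIC))
    print(n); 
np.set_printoptions(linewidth=300)
print((W[178:220:1,190:240,2]*1000).astype(int))
E
```

```text
table z -0.00035694914469467623
plate 1854 [ 0.5218 -0.0817  0.012 ] [ 544.  -136.8] [141.  281.4] 6.0
tops52/56 663 [ 0.5246 -0.0944  0.0536] [ 528.  -113.6] [ 52.3 214. ] 7.7
handle 118 [ 0.5406 -0.2147  0.0807] [ 541.  -215.3] [39.8 16.1] 9.1
knob 99 [ 0.5307 -0.1405  0.0966] [ 531.  -140.7] [23.2 23.8] 44.7
rack tops 791 [0.5373 0.2318 0.0388] [538.3 233.6] [104.5  67.6] 67.7
rack all 939 [0.536  0.2297 0.0364] [542.2 231. ] [106. 120.] 64.9
purple 228 [0.5939 0.3519 0.0275] [595.4 353.6] [22.  56.7] 50.9
rack
jig
[[ 0  0  0 ... -5  0  1]
 [ 2  1 -1 ...  5  1 -3]
 [ 0  0  0 ...  0  0 -1]
 ...
 [ 2 -1  0 ...  0 -1  0]
 [ 0 -1  0 ...  4  2  1]
 [ 5 -1  3 ...  1  0  0]]
```

View pics/rack1.png

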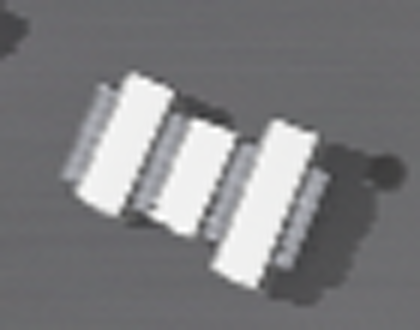

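View pics/jig1.png

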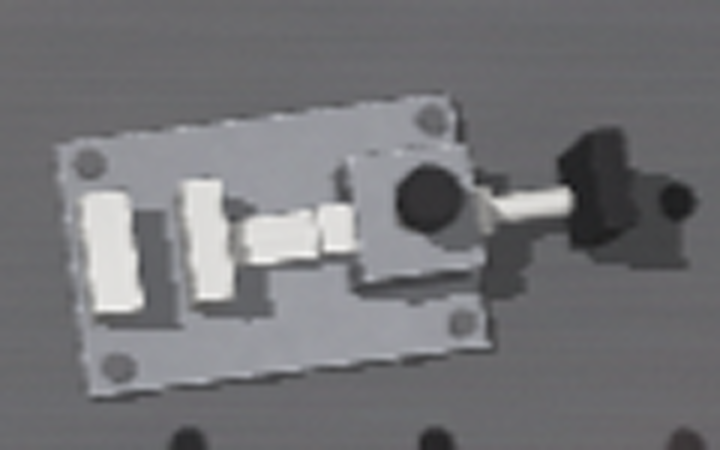

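The rack crop shows the left-lane bar as the middle length (about 131 px, against 114 for the centre and 165 for the right). The jig crop shows the plate corners at (58,145), (450,95), (490,348) and (90,398). Now the precise rays.

Run:
```python
from h import *
d=pickle.load(open("d0.pkl","rb")); c=d["top"]; g=c["color"].astype(int)
def rect(mask,off,h,n):
    # contour at 4x
    k,l,st,ce=cv2.connectedComponentsWithStats(mask.astype(np.uint8))
    for i in range(1,k):
        if st[i,4]<1200: continue
        cs,_=cv2.findContours((l==i).astype(np.uint8),cv2.RETR_EXTERNAL,cv2.CHAIN_APPROX_NONE)
        P=np.array([ray(c,off[0]+(p[0][0]+.5)/8-.5,off[1]+(p[0][1]+.5)/8-.5,h)[:2]*1000 for p in cs[0]],np.float32)
        r=cv2.minAreaRect(P); print(n,np.round(r[0],1),np.round(r[1],1),round(r[2],1))
def crop(u0,u1,v0,v1): return cv2.resize(c["color"][v0:v1,u0:u1],None,fx=8,fy=8,interpolation=cv2.INTER_CUBIC).astype(int)
m=crop(180,250,170,225).min(2)>200; rect(m,(180,170),.040,"offc")
m=crop(295,350,165,240).min(2)>195; rect(m,(295,165),.052,"anvil/jaw")
# plate corners
cr=[ray(c,295-.5+x/6,165-.5+y/6,.012)[:2]*1000 for x,y in[(58,145),(450,95),(490,348),(90,398)]]
print(np.round(cr,1),np.mean(cr,0)); 
for i in range(4):
    e=cr[(i+1)%4]-cr[i]; print(np.linalg.norm(e).round(1),np.degrees(np.arctan2(e[1],e[0])).round(1))
W=world(c)
S=W[165:240,295:420].reshape(-1,3); 
for lo,hi,b in((.076,.088,-.19),(.09,.105,-.12),(.052,.060,-.095)):
    p=S[(S[:,2]>lo)&(S[:,2]<hi)&(S[:,1]<b)&(S[:,1]>-.24)]; r=cv2.minAreaRect((p[:,:2]*1000).astype(np.float32)); print(len(p),p.mean(0).round(4),r)
```

```text
offc [550.7 264. ] [20.2 57.2] 67.2
offc [536.7 235.1] [20.2 46.7] 66.9
offc [525.8 205. ] [20.1 68.5] 69.3
anvil/jaw [521.2 -56.6] [49.3 15.9] 6.6
anvil/jaw [516.  -16.7] [49.6 19.8] 7.8
anvil/jaw [522.3 -90. ] [19.9 36.7] 10.2
[[ 567.7    3.5]
 [ 589.  -163.4]
 [ 480.7 -177.8]
 [ 459.6   -9.5]] [524.23385368 -86.81562503]
168.3 -82.7
109.3 -172.5
169.6 97.1
108.8 6.8
108 [ 0.5408 -0.2151  0.0815] ((541.1736450195312, -215.50279235839844), (39.51145935058594, 15.668487548828125), 9.029929161071777)
94 [ 0.5311 -0.1408  0.0971] ((531.0213623046875, -140.6822052001953), (23.21611785888672, 23.80294418334961), 44.70834732055664)
325 [ 0.53   -0.1431  0.0559] ((535.2401733398438, -166.41888427734375), (52.3289680480957, 100.66511535644531), 7.844503402709961)
```

```bash
cat >> h.py <<'E'
def plan(s,xyz,yaw_y):
    """tool y to world angle yaw_y (deg); prints twist, then shift in turned tool axes (tz: down)"""
    R=s["tcp_rot"]; cur=np.degrees(np.arctan2(R[1,1],R[0,1])); dw=(yaw_y-cur+180)%360-180
    a=np.radians(yaw_y); y=np.array([np.cos(a),np.sin(a)]); x=np.array([y[1]*-1,y[0]])
    x=-x if np.dot(x,[R[0,0],R[1,0]])*0+1 and np.cross(R[:2,0],R[:2,1])>0 else x
    D=np.array(xyz)-s["position"]
    print("twist",np.radians(-dw).round(4),"then tx,ty,tz mm",(D[:2]@x*1000).round(1),(D[:2]@y*1000).round(1),(-D[2]*1000).round(1))
E
python3 - <<'E'
import rig; print([n for n in dir(rig) if n[0]!="_"]); print(getattr(rig,"tip_reach",None))
from h import *; s=rig.observe()
R=s["tcp_rot"];print(np.cross(R[:2,0],R[:2,1]))
plan(s,[.5412,-.2155,.16],-82.8)
d=pickle.load(open("d0.pkl","rb")); print(proj(d["top"],np.array([.50,.10,0])))
E
```

```text
['IKError', 'observe', 'read_camera', 'sign_off', 'tip_reach']
0.008
-0.9999979275405628
twist 2.5561 then tx,ty,tz mm 206.3 739.7 78.2
[266.51667148 215.55817021]<stdin>:3: DeprecationWarning: Arrays of 2-dimensional vectors are deprecated. Use arrays of 3-dimensional vectors instead. (deprecated in NumPy 2.0)
```

Emit:
{"method": "step_arm", "body": {
  "motion": [
    {"twist": 0.142},
    {"twist": 0.142},
    {"twist": 0.142},
    {"twist": 0.142},
    {"twist": 0.142},
    {"twist": 0.142},
    {"twist": 0.142},
    {"twist": 0.142},
    {"twist": 0.142},
    {"twist": 0.142},
    {"twist": 0.142},
    {"twist": 0.142},
    {"twist": 0.142},
    {"twist": 0.142},
    {"twist": 0.142},
    {"twist": 0.142},
    {"twist": 0.142},
    {"twist": 0.142}
  ],
  "gripper": 0.45,
  "force": 40
}}

```text
invalid input
```

Emit:
{"method": "step_arm", "body": {
  "motion": [
    {"tx": 11,"ty": 39},
    {"tx": 11,"ty": 39},
    {"tx": 11,"ty": 39},
    {"tx": 11,"ty": 39},
    {"tx": 11,"ty": 39},
    {"tx": 11,"ty": 39},
    {"tx": 11,"ty": 39},
    {"tx": 11,"ty": 39},
    {"tx": 11,"ty": 39},
    {"tx": 11,"ty": 39},
    {"tx": 11,"ty": 39},
    {"tx": 11,"ty": 39},
    {"tx": 11,"ty": 39},
    {"tx": 11,"ty": 39},
    {"tx": 11,"ty": 39},
    {"tx": 11,"ty": 39},
    {"tx": 11,"ty": 39},
    {"tx": 11,"ty": 39},
    {"tx": 8,"ty": 38}
  ]
}}

```text
invalid input
```

Run:
```python
from rig import *; from h import *
s=observe(); print(s["time_s"],s["position"],s["joint_pos"].round(1),s["width"],s["force"])
plan(s,[.5412,-.2155,.09],-82.8)
c=read_camera("wrist"); cv2.imwrite("pics/w1.png",c["color"][:,:,::-1]); 
T=np.eye(4);T[:3,:3]=s["tcp_rot"];T[:3,3]=s["position"];M=np.linalg.inv(T@c["tool_from_camera"]);c["R"]=M[:3,:3];c["t"]=M[:3,3]
pickle.dump((s,c),open("w1.pkl","wb"))
W=world(c);S=W.reshape(-1,3)[c["range_z"].ravel()>0]
for lo,hi,n in((.074,.088,"handle"),(.09,.105,"knob")):
    p=S[(S[:,2]>lo)&(S[:,2]<hi)]; r=cv2.minAreaRect((p[:,:2]*1000).astype(np.float32)); print(n,len(p),p.mean(0),r)
```

```text
0.1 [0.24383087 0.49251085 0.23823915] [57.7  5.  78.6  0.  96.5 -5.9] 0.08563222094991282 [-0.06765141  0.39443551 -0.4930259 ]
twist 2.5561 then tx,ty,tz mm 206.3 739.7 148.2
handle 0 [nan nan nan] ((0.0, 0.0), (0.0, 0.0), 0.0)
knob 0 [nan nan nan] ((0.0, 0.0), (0.0, 0.0), 0.0)<stdin>:9: RuntimeWarning: Mean of empty slice.
  ret = um.true_divide(
```

View pics/w1.png

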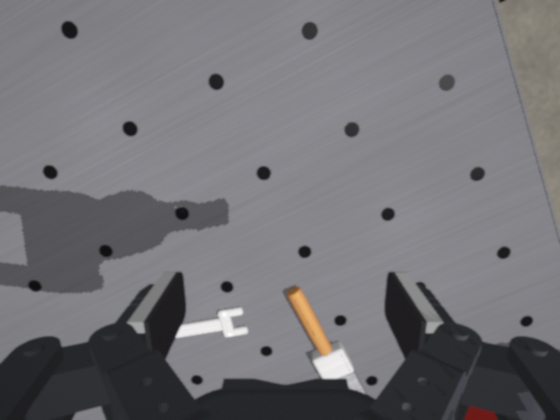

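The moves were refused, so the arm hasn't moved and the wrist view shows only the scraper at (315,330). Rows probably need all four keys, so I'll send them that way.

Emit:
{"method": "step_arm", "body": {
  "motion": [
    {"tx": 0,"ty": 0,"tz": 0,"twist": 0.142},
    {"tx": 0,"ty": 0,"tz": 0,"twist": 0.142},
    {"tx": 0,"ty": 0,"tz": 0,"twist": 0.142},
    {"tx": 0,"ty": 0,"tz": 0,"twist": 0.142},
    {"tx": 0,"ty": 0,"tz": 0,"twist": 0.142},
    {"tx": 0,"ty": 0,"tz": 0,"twist": 0.142},
    {"tx": 0,"ty": 0,"tz": 0,"twist": 0.142},
    {"tx": 0,"ty": 0,"tz": 0,"twist": 0.142},
    {"tx": 0,"ty": 0,"tz": 0,"twist": 0.142},
    {"tx": 0,"ty": 0,"tz": 0,"twist": 0.142},
    {"tx": 0,"ty": 0,"tz": 0,"twist": 0.142},
    {"tx": 0,"ty": 0,"tz": 0,"twist": 0.142},
    {"tx": 0,"ty": 0,"tz": 0,"twist": 0.142},
    {"tx": 0,"ty": 0,"tz": 0,"twist": 0.142},
    {"tx": 0,"ty": 0,"tz": 0,"twist": 0.142},
    {"tx": 0,"ty": 0,"tz": 0,"twist": 0.142},
    {"tx": 0,"ty": 0,"tz": 0,"twist": 0.142},
    {"tx": 0,"ty": 0,"tz": 0,"twist": 0.142}
  ],
  "gripper": 0.45,
  "force": 40
}}

```text
time_s: 1.95
position: [0.244, 0.4927, 0.2388]
tcp_rot: [[0.993, 0.12, -0.001], [0.12, -0.993, -0.001], [-0.001, 0.001, -1.0]]
force: [0.3, 0.1, 0.9]
width: 0.0468
finger_force: 0.0
```

Emit:
{"method": "step_arm", "body": {
  "motion": [
    {"tx": 11,"ty": 39,"tz": 0,"twist": 0},
    {"tx": 11,"ty": 39,"tz": 0,"twist": 0},
    {"tx": 11,"ty": 39,"tz": 0,"twist": 0},
    {"tx": 11,"ty": 39,"tz": 0,"twist": 0},
    {"tx": 11,"ty": 39,"tz": 0,"twist": 0},
    {"tx": 11,"ty": 39,"tz": 0,"twist": 0},
    {"tx": 11,"ty": 39,"tz": 0,"twist": 0},
    {"tx": 11,"ty": 39,"tz": 0,"twist": 0},
    {"tx": 11,"ty": 39,"tz": 0,"twist": 0},
    {"tx": 11,"ty": 39,"tz": 0,"twist": 0},
    {"tx": 11,"ty": 39,"tz": 0,"twist": 0},
    {"tx": 11,"ty": 39,"tz": 0,"twist": 0},
    {"tx": 11,"ty": 39,"tz": 0,"twist": 0},
    {"tx": 11,"ty": 39,"tz": 0,"twist": 0},
    {"tx": 11,"ty": 39,"tz": 0,"twist": 0},
    {"tx": 11,"ty": 39,"tz": 0,"twist": 0},
    {"tx": 11,"ty": 39,"tz": 0,"twist": 0},
    {"tx": 11,"ty": 39,"tz": 0,"twist": 0},
    {"tx": 8,"ty": 38,"tz": 0,"twist": 0},
    {"tx": 0,"ty": 0,"tz": 0,"twist": 0}
  ]
}}

```text
time_s: 3.95
position: [0.5416, -0.2197, 0.2373]
tcp_rot: [[0.993, 0.12, -0.002], [0.12, -0.993, -0.001], [-0.002, 0.0, -1.0]]
force: [0.0, 0.5, -0.5]
width: 0.0469
finger_force: 0.0
```

```bash
cat > look.py <<'E'
from rig import *; from h import *
def wrist(name=None):
    s=observe(); c=read_camera("wrist")
    if name: cv2.imwrite(f"pics/{name}.png",c["color"][:,:,::-1])
    T=np.eye(4);T[:3,:3]=s["tcp_rot"];T[:3,3]=s["position"];M=np.linalg.inv(T@c["tool_from_camera"]);c["R"]=M[:3,:3];c["t"]=M[:3,3]
    W=world(c); W[c["range_z"]<=0]=np.nan
    print(round(s["time_s"],2),s["position"].round(4),"yaw",np.degrees(np.arctan2(s["tcp_rot"][1,1],s["tcp_rot"][0,1])).round(2),s["joint_pos"].round(1),"w",s["width"].round(4),"F",s["force"].round(1),s["finger_force"])
    return s,c,W.reshape(-1,3)
def box(S,lo,hi,n,ctr=None,rad=1):
    m=(S[:,2]>lo)&(S[:,2]<hi)
    if ctr is not None: m&=np.hypot(S[:,0]-ctr[0],S[:,1]-ctr[1])<rad
    p=S[m]
    if len(p)<5: print(n,"none"); return
    r=cv2.minAreaRect((p[:,:2]*1000).astype(np.float32)); print(n,len(p),p.mean(0).round(4),np.round(r[0],1),np.round(r[1],1),round(r[2],1))
E
python3 - <<'E'
from look import *
s,c,S=wrist("w2")
box(S,.074,.088,"handle",(.541,-.2155),.04); box(S,.09,.105,"knob",(.531,-.141),.03)
plan(s,[.5412,-.2155,.09],-82.8)
E
```

```text
Traceback (most recent call last):
  File "look.py", line 7, in wrist
    print(round(s["time_s"],2),s["position"].round(4),"yaw",np.degrees(np.arctan2(s["tcp_rot"][1,1],s["tcp_rot"][0,1])).round(2),s["joint_pos"].round(1),"w",s["width"].round(4),"F",s["force"].round(1),s["finger_force"])
                                                                                                                                                             ^^^^^^^^^^^^^^^^
AttributeError: 'float' object has no attribute 'round'
```

View pics/w2.png

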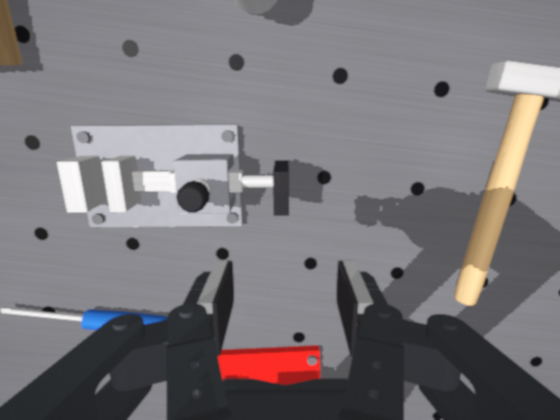

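The wrist view shows the handle at (281,188), the knob at (192,197), and the jig upright and aligned with the tool axes. The fingers straddle at about (285,310).

```bash
sed -i 's/s\["width"\].round(4)/round(float(s["width"]),4)/' look.py
python3 - <<'E'
from look import *
s,c,S=wrist()
box(S,.074,.088,"handle",(.541,-.2155),.04); box(S,.09,.105,"knob",(.531,-.141),.03)
box(S,.049,.0545,"anvil",(.516,-.0167),.03);box(S,.006,.018,"plate",(.524,-.087),.12)
plan(s,[.5412,-.2155,.09],-82.8)
E
```

```text
4.0 [ 0.5412 -0.2173  0.2377] yaw -82.97 [-27.4   9.4  73.9   0.   96.9  55.5] w 0.0473 F [ 0.3  0.7 -0.1] 0.0
handle 722 [ 0.5437 -0.2156  0.0827] [ 543.  -215.7] [39.3 13.4] 6.7
knob 749 [ 0.5345 -0.1424  0.0975] [ 533.7 -141.6] [24.9 25.4] 7.0
anvil 1157 [ 0.5182 -0.0184  0.0525] [517.2 -17.8] [50.3 21.1] 7.9
plate 9011 [ 0.5349 -0.0845  0.0129] [526.  -86.8] [110.2 170.4] 7.4
twist -0.003 then tx,ty,tz mm 0.3 -1.7 147.7
```

Emit:
{"method": "step_arm", "body": {
  "motion": [
    {"tx": 1,"ty": -1.7,"tz": 20,"twist": 0},
    {"tx": 0,"ty": 0,"tz": 30,"twist": 0},
    {"tx": 0,"ty": 0,"tz": 30,"twist": 0},
    {"tx": 0,"ty": 0,"tz": 30,"twist": 0},
    {"tx": 0,"ty": 0,"tz": 30,"twist": 0},
    {"tx": 0,"ty": 0,"tz": 20,"twist": 0},
    {"tx": 0,"ty": 0,"tz": 12,"twist": 0},
    {"tx": 0,"ty": 0,"tz": 11,"twist": 0},
    {"tx": 0,"ty": 0,"tz": 0,"twist": 0}
  ]
}}

```text
time_s: 4.95
position: [0.5415, -0.2126, 0.0553]
tcp_rot: [[0.992, 0.126, -0.002], [0.126, -0.992, 0.001], [-0.002, -0.001, -1.0]]
force: [0.2, 0.8, 0.2]
width: 0.0468
finger_force: 0.0
```

Emit:
{"method": "step_arm", "body": {
  "motion": [
    {"tx": 0,"ty": 0,"tz": 0,"twist": 0},
    {"tx": 0,"ty": 0,"tz": 0,"twist": 0},
    {"tx": 0,"ty": 0,"tz": 0,"twist": 0},
    {"tx": 0,"ty": 0,"tz": 0,"twist": 0},
    {"tx": 0,"ty": 0,"tz": 0,"twist": 0}
  ],
  "gripper": 1,
  "force": 40
}}

```text
time_s: 5.45
position: [0.5432, -0.2158, 0.0581]
tcp_rot: [[0.992, 0.125, 0.004], [0.125, -0.992, -0.004], [0.003, 0.005, -1.0]]
force: [1.0, -5.3, 0.7]
width: 0.0135
finger_force: 44.5
```

Emit:
{"method": "step_arm", "body": {
  "motion": [
    {"tx": 0,"ty": 6,"tz": 0,"twist": 0},
    {"tx": 0,"ty": 6,"tz": 0,"twist": 0},
    {"tx": 0,"ty": 6,"tz": 0,"twist": 0},
    {"tx": 0,"ty": 6,"tz": 0,"twist": 0},
    {"tx": 0,"ty": 6,"tz": 0,"twist": 0},
    {"tx": 0,"ty": 6,"tz": 0,"twist": 0},
    {"tx": 0,"ty": 3,"tz": 0,"twist": 0},
    {"tx": 0,"ty": 2,"tz": 0,"twist": 0},
    {"tx": 0,"ty": 0,"tz": 0,"twist": 0},
    {"tx": 0,"ty": 0,"tz": 0,"twist": 0}
  ]
}}

```text
time_s: 6.45
position: [0.5478, -0.2513, 0.058]
tcp_rot: [[0.992, 0.127, 0.001], [0.127, -0.992, 0.005], [0.002, -0.005, -1.0]]
force: [-2.8, 9.1, 6.2]
width: 0.0133
finger_force: 45.3
```

Emit:
{"method": "step_arm", "body": {
  "motion": [
    {"tx": 0,"ty": 1,"tz": 0,"twist": 0},
    {"tx": 0,"ty": 1,"tz": 0,"twist": 0},
    {"tx": 0,"ty": 1,"tz": 0,"twist": 0},
    {"tx": 0,"ty": 0,"tz": 0,"twist": 0},
    {"tx": 0,"ty": 0,"tz": 0,"twist": 0}
  ]
}}

```text
time_s: 6.95
position: [0.5481, -0.2538, 0.058]
tcp_rot: [[0.992, 0.127, 0.001], [0.127, -0.992, 0.006], [0.001, -0.006, -1.0]]
force: [-3.1, 10.9, 7.3]
width: 0.0137
finger_force: 45.4
```

Emit:
{"method": "step_arm", "body": {
  "motion": [
    {"tx": 0,"ty": 1.5,"tz": 0,"twist": 0},
    {"tx": 0,"ty": 1.5,"tz": 0,"twist": 0},
    {"tx": 0,"ty": 1.5,"tz": 0,"twist": 0},
    {"tx": 0,"ty": 0,"tz": 0,"twist": 0},
    {"tx": 0,"ty": 0,"tz": 0,"twist": 0}
  ]
}}

```text
time_s: 7.45
position: [0.5487, -0.2584, 0.058]
tcp_rot: [[0.992, 0.127, 0.001], [0.127, -0.992, 0.006], [0.001, -0.006, -1.0]]
force: [-2.3, 9.6, 6.4]
width: 0.0135
finger_force: 45.4
```

Emit:
{"method": "step_arm", "body": {
  "motion": [
    {"tx": 0,"ty": 1,"tz": 0,"twist": 0},
    {"tx": 0,"ty": 1,"tz": 0,"twist": 0},
    {"tx": 0,"ty": 0,"tz": 0,"twist": 0},
    {"tx": 0,"ty": 0,"tz": 0,"twist": 0}
  ]
}}

```text
time_s: 7.85
position: [0.5489, -0.2596, 0.058]
tcp_rot: [[0.992, 0.127, 0.0], [0.127, -0.992, 0.007], [0.001, -0.007, -1.0]]
force: [-3.4, 12.5, 8.3]
width: 0.0134
finger_force: 45.4
```

Emit:
{"method": "step_arm", "body": {
  "motion": [
    {"tx": 0,"ty": 1,"tz": 0,"twist": 0},
    {"tx": 0,"ty": 1,"tz": 0,"twist": 0},
    {"tx": 0,"ty": 1,"tz": 0,"twist": 0},
    {"tx": 0,"ty": 0,"tz": 0,"twist": 0},
    {"tx": 0,"ty": 0,"tz": 0,"twist": 0}
  ]
}}

```text
time_s: 8.35
position: [0.5489, -0.2596, 0.0579]
tcp_rot: [[0.992, 0.128, -0.001], [0.128, -0.992, 0.013], [0.0, -0.013, -1.0]]
force: [-4.4, 19.8, 10.6]
width: 0.0134
finger_force: 46.3
```

Run:
```python
from look import *
s,c,S=wrist()
c=read_camera("top"); W=world(c).reshape(-1,3)
box(W,.085,.105,"knob",(.532,-.141),.025); box(S,.085,.105,"knob w",(.532,-.141),.025); box(W,.049,.0545,"jaw",(.528,-.1),.025); box(W,.049,.0545,"anvil",(.516,-.0167),.03)
```

```text
8.35 [ 0.5489 -0.2596  0.0579] yaw -82.64 [-31.   18.1  84.2   0.6  78.2  51.5] w 0.0134 F [-4.4 19.8 10.6] 46.26657843589783
knob 91 [ 0.5312 -0.1409  0.0896] [ 531.5 -141.2] [23.4 23.8] 44.4
knob w none
jaw 124 [ 0.5284 -0.1016  0.052 ] [ 528.5 -106.8] [47.3 28.7] 7.0
anvil 137 [ 0.5151 -0.0175  0.0517] [515.5 -17.6] [49.5 19.6] 6.1
```

The knob top fell from 97 to 89.6 mm, so the pin has dropped. I'll relax the pull, release and lift.

Emit:
{"method": "step_arm", "body": {
  "motion": [
    {"tx": 0,"ty": -2,"tz": 0,"twist": 0},
    {"tx": 0,"ty": -2,"tz": 0,"twist": 0},
    {"tx": 0,"ty": 0,"tz": 0,"twist": 0}
  ]
}}

```text
time_s: 8.75
position: [0.5488, -0.259, 0.058]
tcp_rot: [[0.992, 0.127, 0.001], [0.127, -0.992, 0.006], [0.001, -0.006, -1.0]]
force: [-2.3, 10.4, 6.2]
width: 0.0136
finger_force: 45.3
```

Emit:
{"method": "step_arm", "body": {
  "motion": [
    {"tx": 0,"ty": 0,"tz": 0,"twist": 0},
    {"tx": 0,"ty": 0,"tz": 0,"twist": 0},
    {"tx": 0,"ty": 0,"tz": 0,"twist": 0},
    {"tx": 0,"ty": 0,"tz": 0,"twist": 0},
    {"tx": 0,"ty": 0,"tz": -10,"twist": 0},
    {"tx": 0,"ty": 0,"tz": -30,"twist": 0},
    {"tx": 0,"ty": 0,"tz": -40,"twist": 0},
    {"tx": 0,"ty": 0,"tz": -40,"twist": 0},
    {"tx": 0,"ty": 0,"tz": 0,"twist": 0},
    {"tx": 0,"ty": 0,"tz": 0,"twist": 0}
  ],
  "gripper": 0.45
}}

```text
time_s: 9.75
position: [0.549, -0.2634, 0.1788]
tcp_rot: [[0.992, 0.125, 0.004], [0.125, -0.992, -0.002], [0.004, 0.003, -1.0]]
force: [-0.2, 0.9, -1.2]
width: 0.047
finger_force: 0.0
```

Run:
```python
from look import *
s,c,S=wrist()
t=read_camera("top"); W=world(t).reshape(-1,3)
box(W,.085,.105,"knob",(.532,-.141),.025); box(W,.049,.0545,"jaw",(.528,-.1),.018)
plan(s,[.5507,.264,.178],-22.8)
```

```text
9.75 [ 0.549  -0.2634  0.1788] yaw -82.81 [-31.   13.4  75.9   0.   90.5  51.8] w 0.047 F [-0.2  0.9 -1.2] 0.0
knob 88 [ 0.531  -0.1404  0.0895] [ 531.  -140.6] [23.2 22.2] 27.6
jaw 82 [ 0.5281 -0.0992  0.0517] [ 528.3 -103.9] [35.2 26.1] 7.8
twist -1.0474 then tx,ty,tz mm 486.8 -202.8 0.8
```

Emit:
{"method": "step_arm", "body": {
  "motion": [
    {"tx": 0,"ty": 0,"tz": 0,"twist": -0.131},
    {"tx": 0,"ty": 0,"tz": 0,"twist": -0.131},
    {"tx": 0,"ty": 0,"tz": 0,"twist": -0.131},
    {"tx": 0,"ty": 0,"tz": 0,"twist": -0.131},
    {"tx": 0,"ty": 0,"tz": 0,"twist": -0.131},
    {"tx": 0,"ty": 0,"tz": 0,"twist": -0.131},
    {"tx": 0,"ty": 0,"tz": 0,"twist": -0.131},
    {"tx": 0,"ty": 0,"tz": 0,"twist": -0.13}
  ],
  "gripper": 0
}}

```text
time_s: 10.65
position: [0.5473, -0.2621, 0.1736]
tcp_rot: [[0.383, 0.924, -0.004], [0.924, -0.383, 0.003], [0.001, -0.005, -1.0]]
force: [-0.1, -0.7, -0.7]
width: 0.0851
finger_force: 0.0
```

Emit:
{"method": "step_arm", "body": {
  "motion": [
    {"tx": 37.4,"ty": -15.6,"tz": 0,"twist": 0},
    {"tx": 37.4,"ty": -15.6,"tz": 0,"twist": 0},
    {"tx": 37.4,"ty": -15.6,"tz": 0,"twist": 0},
    {"tx": 37.4,"ty": -15.6,"tz": 0,"twist": 0},
    {"tx": 37.4,"ty": -15.6,"tz": 0,"twist": 0},
    {"tx": 37.4,"ty": -15.6,"tz": 0,"twist": 0},
    {"tx": 37.4,"ty": -15.6,"tz": 0,"twist": 0},
    {"tx": 37.4,"ty": -15.6,"tz": 0,"twist": 0},
    {"tx": 37.4,"ty": -15.6,"tz": 0,"twist": 0},
    {"tx": 37.4,"ty": -15.6,"tz": 0,"twist": 0},
    {"tx": 37.4,"ty": -15.6,"tz": 0,"twist": 0},
    {"tx": 37.4,"ty": -15.6,"tz": 0,"twist": 0},
    {"tx": 37.4,"ty": -15.6,"tz": 0,"twist": 0},
    {"tx": 0,"ty": 0,"tz": 0,"twist": 0},
    {"tx": 0,"ty": 0,"tz": 0,"twist": 0},
    {"tx": 0,"ty": 0,"tz": 0,"twist": 0}
  ]
}}

```text
time_s: 12.25
position: [0.5493, 0.263, 0.1749]
tcp_rot: [[0.388, 0.922, -0.002], [0.922, -0.388, -0.001], [-0.002, -0.002, -1.0]]
force: [-0.4, -0.0, -0.6]
width: 0.0852
finger_force: 0.0
```

Run:
```python
from look import *
s,c,S=wrist("w3")
box(S,.0375,.046,"offc57",(.5507,.264),.033)
plan(s,[.5507,.264,.03],-22.8)
```

```text
12.25 [0.5493 0.263  0.1749] yaw -22.85 [20.3 13.8 75.8 -0.  90.6 43.1] w 0.0852 F [-0.4 -0.  -0.6] 0.0
offc57 2406 [0.5492 0.2584 0.0406] [549.  257.5] [52.5 56.7] 66.9
twist -0.0008 then tx,ty,tz mm 1.4 0.9 144.9
```

View pics/w3.png

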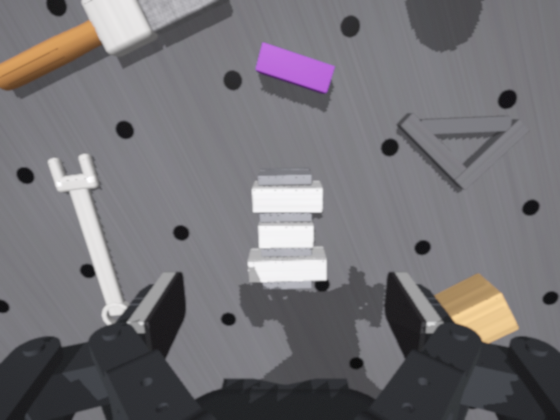

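The wrist view shows the three bars at (287,197), (286,235) and (288,265), with the purple decoy at (295,68). I'll check the bar lengths exactly.

Run:
```python
from look import *
s,c,S=wrist()
g=cv2.resize(c["color"][165:300,230:345],None,fx=4,fy=4,interpolation=cv2.INTER_CUBIC)
m=(g.min(2)>215).astype(np.uint8)
k,l,st,ce=cv2.connectedComponentsWithStats(m)
for i in range(1,k):
    if st[i,4]<3000: continue
    cs,_=cv2.findContours((l==i).astype(np.uint8),cv2.RETR_EXTERNAL,cv2.CHAIN_APPROX_NONE)
    P=np.array([ray(c,230+(p[0][0]+.5)/4-.5,165+(p[0][1]+.5)/4-.5,.04)[:2]*1000 for p in cs[0]],np.float32)
    r=cv2.minAreaRect(P); print(np.round(r[0],1),np.round(r[1],1),round(r[2],1))
for q in((.5507,.264),(.5367,.2351),(.5258,.205)): print(proj(c,np.array([*q,.04])))
```

```text
12.3 [0.5496 0.2628 0.1754] yaw -22.89 [20.2 13.7 75.8 -0.  90.6 43.1] w 0.0853 F [ 0.1 -0.1  0.1] 0.0
[551.6 263.2] [20.1 56.6] 67.6
[538.  234.1] [19.7 45.6] 67.8
[526.6 203.9] [20.5 67.3] 68.9
[284.94920073 198.95004539]
[283.01988001 235.50389337]
[285.01582797 269.61138211]
```

Emit:
{"method": "step_arm", "body": {
  "motion": [
    {"tx": 1.4,"ty": 1.2,"tz": 10,"twist": 0},
    {"tx": 0,"ty": 0,"tz": 30,"twist": 0},
    {"tx": 0,"ty": 0,"tz": 30,"twist": 0},
    {"tx": 0,"ty": 0,"tz": 30,"twist": 0},
    {"tx": 0,"ty": 0,"tz": 25,"twist": 0},
    {"tx": 0,"ty": 0,"tz": 15,"twist": 0},
    {"tx": 0,"ty": 0,"tz": 11,"twist": 0},
    {"tx": 0,"ty": 0,"tz": 10,"twist": 0},
    {"tx": 0,"ty": 0,"tz": 0,"twist": 0},
    {"tx": 0,"ty": 0,"tz": 0,"twist": 0}
  ]
}}

```text
time_s: 13.35
position: [0.5521, 0.2651, 0.0162]
tcp_rot: [[0.388, 0.922, 0.001], [0.922, -0.388, 0.001], [0.001, 0.001, -1.0]]
force: [0.2, 0.0, -0.5]
width: 0.0856
finger_force: 0.0
```

Emit:
{"method": "step_arm", "body": {
  "motion": [
    {"tx": 0,"ty": 0,"tz": 0,"twist": 0},
    {"tx": 0,"ty": 0,"tz": 0,"twist": 0},
    {"tx": 0,"ty": 0,"tz": 0,"twist": 0},
    {"tx": 0,"ty": 0,"tz": 0,"twist": 0},
    {"tx": 0,"ty": 0,"tz": 0,"twist": 0}
  ],
  "gripper": 1,
  "force": 30
}}

```text
time_s: 13.85
position: [0.5523, 0.2653, 0.0167]
tcp_rot: [[0.388, 0.922, 0.002], [0.922, -0.388, 0.001], [0.002, 0.002, -1.0]]
force: [0.5, 0.3, 5.2]
width: 0.0562
finger_force: 32.4
```

Emit:
{"method": "step_arm", "body": {
  "motion": [
    {"tx": 0,"ty": 0,"tz": -8,"twist": 0},
    {"tx": 0,"ty": 0,"tz": -12,"twist": 0},
    {"tx": 0,"ty": 0,"tz": -20,"twist": 0},
    {"tx": 0,"ty": 0,"tz": -20,"twist": 0},
    {"tx": 0,"ty": 0,"tz": -10,"twist": 0},
    {"tx": 0,"ty": 0,"tz": 0,"twist": 0}
  ]
}}

```text
time_s: 14.45
position: [0.5526, 0.2654, 0.0878]
tcp_rot: [[0.388, 0.922, 0.004], [0.922, -0.388, 0.002], [0.003, 0.003, -1.0]]
force: [-1.4, -0.3, 0.6]
width: 0.0564
finger_force: 32.2
```

Run:
```python
from look import *
s,c,S=wrist()
plan(s,[.500,.100,.0072],-82.8)
```

```text
14.45 [0.5526 0.2654 0.0878] yaw -22.8 [20.4 17.  82.   0.  80.8 43.2] w 0.0564 F [-1.4 -0.3  0.6] 32.170110759325325
twist 1.0471 then tx,ty,tz mm -72.9 157.5 80.6
```

Emit:
{"method": "step_arm", "body": {
  "motion": [
    {"tx": 0,"ty": 0,"tz": 0,"twist": 0.131},
    {"tx": 0,"ty": 0,"tz": 0,"twist": 0.131},
    {"tx": 0,"ty": 0,"tz": 0,"twist": 0.131},
    {"tx": 0,"ty": 0,"tz": 0,"twist": 0.131},
    {"tx": 0,"ty": 0,"tz": 0,"twist": 0.131},
    {"tx": 0,"ty": 0,"tz": 0,"twist": 0.131},
    {"tx": 0,"ty": 0,"tz": 0,"twist": 0.131},
    {"tx": 0,"ty": 0,"tz": 0,"twist": 0.13},
    {"tx": -14.6,"ty": 31.5,"tz": 0,"twist": 0},
    {"tx": -14.6,"ty": 31.5,"tz": 0,"twist": 0},
    {"tx": -14.6,"ty": 31.5,"tz": 0,"twist": 0},
    {"tx": -14.6,"ty": 31.5,"tz": 0,"twist": 0},
    {"tx": -14.6,"ty": 31.5,"tz": 0,"twist": 0},
    {"tx": 0,"ty": 0,"tz": 0,"twist": 0},
    {"tx": 0,"ty": 0,"tz": 20,"twist": 0},
    {"tx": 0,"ty": 0,"tz": 20,"twist": 0},
    {"tx": 0,"ty": 0,"tz": 20,"twist": 0},
    {"tx": 0,"ty": 0,"tz": 10,"twist": 0},
    {"tx": 0,"ty": 0,"tz": 5,"twist": 0},
    {"tx": 0,"ty": 0,"tz": 0,"twist": 0}
  ]
}}

```text
time_s: 16.5
position: [0.4983, 0.0997, 0.0095]
tcp_rot: [[0.992, 0.126, -0.002], [0.126, -0.992, 0.0], [-0.002, -0.0, -1.0]]
force: [0.3, -0.2, -0.0]
width: 0.0564
finger_force: 32.3
```

Emit:
{"method": "step_arm", "body": {
  "motion": [
    {"tx": 0,"ty": 0,"tz": 0,"twist": 0},
    {"tx": 0,"ty": 0,"tz": 1.5,"twist": 0},
    {"tx": 0,"ty": 0,"tz": 1,"twist": 0},
    {"tx": 0,"ty": 0,"tz": 1,"twist": 0},
    {"tx": 0,"ty": 0,"tz": 0,"twist": 0},
    {"tx": 0,"ty": 0,"tz": 0,"twist": 0}
  ]
}}

```text
time_s: 17.1
position: [0.4988, 0.0995, 0.0069]
tcp_rot: [[0.992, 0.125, 0.0], [0.125, -0.992, 0.0], [0.0, -0.0, -1.0]]
force: [-0.5, 0.3, -0.9]
width: 0.0563
finger_force: 32.3
```

Emit:
{"method": "step_arm", "body": {
  "motion": [
    {"tx": 0,"ty": 0,"tz": 0.8,"twist": 0},
    {"tx": 0,"ty": 0,"tz": 0,"twist": 0},
    {"tx": 0,"ty": 0,"tz": 0,"twist": 0}
  ]
}}

```text
time_s: 17.4
position: [0.4989, 0.0995, 0.0067]
tcp_rot: [[0.992, 0.126, 0.0], [0.126, -0.992, 0.0], [0.0, 0.0, -1.0]]
force: [-2.5, -0.4, 5.6]
width: 0.0562
finger_force: 32.7
```

Emit:
{"method": "step_arm", "body": {
  "motion": [
    {"tx": 0,"ty": 0,"tz": 0.8,"twist": 0},
    {"tx": 0,"ty": 0,"tz": 0,"twist": 0},
    {"tx": 0,"ty": 0,"tz": 0,"twist": 0}
  ]
}}

```text
time_s: 17.7
position: [0.499, 0.0995, 0.0066]
tcp_rot: [[0.992, 0.126, 0.0], [0.126, -0.992, -0.0], [0.0, 0.0, -1.0]]
force: [-4.6, 0.4, 10.2]
width: 0.0562
finger_force: 33.3
```

Contact is at the expected height. Next: release, lift, turn 90° and look.

Emit:
{"method": "step_arm", "body": {
  "motion": [
    {"tx": 0,"ty": 0,"tz": -1,"twist": 0},
    {"tx": 0,"ty": 0,"tz": 0,"twist": 0},
    {"tx": 0,"ty": 0,"tz": 0,"twist": 0},
    {"tx": 0,"ty": 0,"tz": 0,"twist": 0},
    {"tx": 0,"ty": 0,"tz": -10,"twist": 0},
    {"tx": 0,"ty": 0,"tz": -30,"twist": 0},
    {"tx": 0,"ty": 0,"tz": -40,"twist": 0},
    {"tx": 0,"ty": 0,"tz": -40,"twist": 0},
    {"tx": 0,"ty": 0,"tz": 0,"twist": 0}
  ],
  "gripper": 0
}}

```text
time_s: 18.6
position: [0.5031, 0.0999, 0.1343]
tcp_rot: [[0.992, 0.126, 0.015], [0.126, -0.992, 0.001], [0.015, 0.001, -1.0]]
force: [0.8, -0.0, 0.5]
width: 0.0856
finger_force: 0.0
```

Emit:
{"method": "step_arm", "body": {
  "motion": [
    {"tx": 0,"ty": 0,"tz": 0,"twist": -0.131},
    {"tx": 0,"ty": 0,"tz": 0,"twist": -0.131},
    {"tx": 0,"ty": 0,"tz": 0,"twist": -0.131},
    {"tx": 0,"ty": 0,"tz": 0,"twist": -0.131},
    {"tx": 0,"ty": 0,"tz": 0,"twist": -0.131},
    {"tx": 0,"ty": 0,"tz": 0,"twist": -0.131},
    {"tx": 0,"ty": 0,"tz": 0,"twist": -0.131},
    {"tx": 0,"ty": 0,"tz": 0,"twist": -0.131},
    {"tx": 0,"ty": 0,"tz": 0,"twist": -0.131},
    {"tx": 0,"ty": 0,"tz": 0,"twist": -0.131},
    {"tx": 0,"ty": 0,"tz": 0,"twist": -0.131},
    {"tx": 0,"ty": 0,"tz": 0,"twist": -0.13},
    {"tx": 0,"ty": 0,"tz": 0,"twist": 0},
    {"tx": 0,"ty": 0,"tz": 0,"twist": 0},
    {"tx": 0,"ty": 0,"tz": 0,"twist": 0}
  ],
  "gripper": 0.3
}}

```text
time_s: 20.1
position: [0.4987, 0.0995, 0.1262]
tcp_rot: [[-0.124, 0.992, -0.0], [0.992, 0.124, 0.0], [0.0, -0.0, -1.0]]
force: [-0.6, 0.5, -0.6]
width: 0.0597
finger_force: 0.0
```

Run:
```python
from look import *
s,c,S=wrist()
box(S,.025,.036,"offc57 w",(.499,.0995),.04)
t=read_camera("top"); cv2.imwrite("pics/t2.png",t["color"][:,:,::-1]); W=world(t).reshape(-1,3); box(W,.022,.036,"offc57 t",(.499,.0995),.04)
plan(s,[.499,.0995,.015],7.2)
```

```text
20.1 [0.4987 0.0995 0.1262] yaw 7.11 [ 4.9  2.6 94.   0.  83.3 -2.2] w 0.0597 F [-0.6  0.5 -0.6] 0.0
offc57 w 2170 [0.4967 0.1007 0.0309] [496.7  99.4] [19.8 57.2] 7.5
offc57 t 37 [0.4966 0.0773 0.0295] [498.3  78.5] [19.5 12.9] 0.1
twist -0.0015 then tx,ty,tz mm -0.0 0.3 111.2
```

Emit:
{"method": "step_arm", "body": {
  "motion": [
    {"tx": 0,"ty": -1.5,"tz": 20,"twist": 0},
    {"tx": 0,"ty": 0,"tz": 25,"twist": 0},
    {"tx": 0,"ty": 0,"tz": 25,"twist": 0},
    {"tx": 0,"ty": 0,"tz": 20,"twist": 0},
    {"tx": 0,"ty": 0,"tz": 12,"twist": 0},
    {"tx": 0,"ty": 0,"tz": 10,"twist": 0},
    {"tx": 0,"ty": 0,"tz": 0,"twist": 0},
    {"tx": 0,"ty": 0,"tz": 0,"twist": 0}
  ]
}}

```text
time_s: 21.0
position: [0.4979, 0.0994, 0.0149]
tcp_rot: [[-0.125, 0.992, 0.001], [0.992, 0.125, 0.0], [0.0, 0.001, -1.0]]
force: [-0.1, -0.4, 0.1]
width: 0.0596
finger_force: 0.0
```

Emit:
{"method": "step_arm", "body": {
  "motion": [
    {"tx": 0,"ty": 0,"tz": 0,"twist": 0},
    {"tx": 0,"ty": 0,"tz": 0,"twist": 0},
    {"tx": 0,"ty": 0,"tz": 0,"twist": 0},
    {"tx": 0,"ty": 0,"tz": 0,"twist": 0},
    {"tx": 0,"ty": 0,"tz": 0,"twist": 0}
  ],
  "gripper": 1,
  "force": 30
}}

```text
time_s: 21.5
position: [0.498, 0.0994, 0.0151]
tcp_rot: [[-0.126, 0.992, 0.002], [0.992, 0.126, 0.0], [-0.0, 0.002, -1.0]]
force: [-0.3, -0.2, 4.7]
width: 0.0198
finger_force: 30.0
```

Emit:
{"method": "step_arm", "body": {
  "motion": [
    {"tx": 0,"ty": 0,"tz": -10,"twist": 0},
    {"tx": 0,"ty": 0,"tz": -30,"twist": 0},
    {"tx": 0,"ty": 0,"tz": -30,"twist": 0},
    {"tx": 0,"ty": 0,"tz": -20,"twist": 0},
    {"tx": 0,"ty": 0,"tz": 0,"twist": 0}
  ]
}}

```text
time_s: 22.0
position: [0.4996, 0.0995, 0.1082]
tcp_rot: [[-0.126, 0.992, 0.008], [0.992, 0.126, 0.001], [-0.0, 0.008, -1.0]]
force: [1.0, 0.6, -0.5]
width: 0.0191
finger_force: 29.5
```

Run:
```python
from look import *
s,c,S=wrist()
plan(s,[.5217,-.0592,.105],7.2)
```

```text
22.0 [0.4996 0.0995 0.1082] yaw 7.22 [ 4.9  3.2 95.6  0.  80.8 -2.3] w 0.0191 F [ 1.   0.6 -0.5] 29.496954381465912
twist 0.0004 then tx,ty,tz mm -160.3 2.1 3.2
```

Emit:
{"method": "step_arm", "body": {
  "motion": [
    {"tx": -20,"ty": 0.5,"tz": 0,"twist": 0},
    {"tx": -30,"ty": 0.7,"tz": 0,"twist": 0},
    {"tx": -35,"ty": 0.5,"tz": 0,"twist": 0},
    {"tx": -35,"ty": 0.5,"tz": 0,"twist": 0},
    {"tx": -25,"ty": 0,"tz": 0,"twist": 0},
    {"tx": -15,"ty": 0,"tz": 0,"twist": 0},
    {"tx": 0,"ty": 0,"tz": 0,"twist": 0},
    {"tx": 0,"ty": 0,"tz": 0,"twist": 0},
    {"tx": 0,"ty": 0,"tz": 0,"twist": 0}
  ]
}}

```text
time_s: 22.95
position: [0.5192, -0.0579, 0.1038]
tcp_rot: [[-0.127, 0.992, -0.001], [0.992, 0.127, 0.001], [0.001, -0.001, -1.0]]
force: [-1.0, -0.7, -0.8]
width: 0.0194
finger_force: 29.5
```

Run:
```python
from look import *
s,c,S=wrist("w4")
plan(s,[.5217,-.0592,.0275],7.2)
box(S,.049,.0545,"anvil",(.5166,-.0172),.03);box(S,.006,.018,"plate",(.525,-.087),.12);box(S,.11,.13,"held",(.5217,-.0592),.045)
```

```text
22.95 [ 0.5192 -0.0579  0.1038] yaw 7.3 [-12.6   5.4  93.8   0.   80.9 -19.9] w 0.0194 F [-1.  -0.7 -0.8] 29.497627168893814
twist 0.0017 then tx,ty,tz mm -1.6 2.3 76.3
anvil 3311 [ 0.5166 -0.0172  0.0528] [516.7 -17.7] [50.1 20.5] 7.2
plate 14859 [ 0.522  -0.0512  0.0131] [523.1 -67.8] [110.5 131.6] 7.2
held 8146 [ 0.5191 -0.0539  0.1198] [517.3 -56.8] [59.8 43.6] 75.5
```

View pics/w4.png

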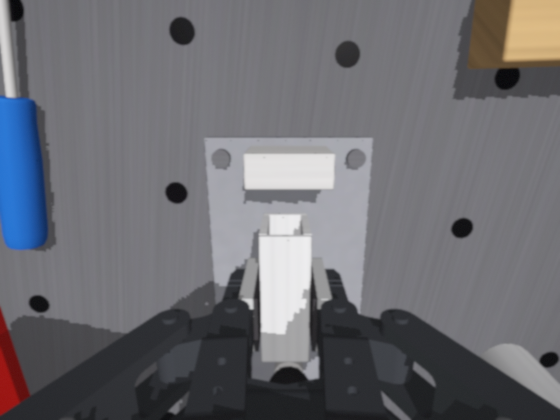

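The wrist view shows the anvil top at (288,170) and the held offcut's top face spanning rows 235–361 and columns 259–311. The knob is behind it at (289,378).

Run:
```python
from look import *
s,c,S=wrist()
W=world(c); z=W[...,2]
def rc(m,h,n,scale=1):
    k,l,st,ce=cv2.connectedComponentsWithStats(m.astype(np.uint8))
    i=1+np.argmax(st[1:,4]); cs,_=cv2.findContours((l==i).astype(np.uint8),cv2.RETR_EXTERNAL,cv2.CHAIN_APPROX_NONE)
    P=np.array([ray(c,p[0][0],p[0][1],h)[:2]*1000 for p in cs[0]],np.float32); r=cv2.minAreaRect(P); print(n,st[i],np.round(r[0],1),np.round(r[1],1),round(r[2],1)); return np.array(r[0])
white=c["color"].min(2)>150
v,u=np.mgrid[:420,:560]
h=rc(white&(abs(z-.1187)<.006)&(u>255)&(u<315)&(v>225),.1187,"held")
a=rc(white&(abs(z-.052)<.006)&(v<210),.052,"anvil")
th=np.radians(7.25); R=np.array([[np.cos(th),np.sin(th)],[-np.sin(th),np.cos(th)]])
print("held rel anvil centre in jig axes",R@(h-a)," TCP rel held",R@(s["position"][:2]*1000-h))
print("TCP rel anvil(516.5,-17.4)",R@(s["position"][:2]*1000-[516.5,-17.4]))
```

```text
23.0 [ 0.5193 -0.0579  0.1039] yaw 7.31 [-12.6   5.4  93.8   0.   80.9 -19.9] w 0.0195 F [ 1.   0.2 -0.8] 29.49762001633644
held [ 258  229   54  133 6241] [519.6 -56.7] [20.1 60. ] 7.3
anvil [ 243  152   92   37 3324] [516.6 -17. ] [50.  20.1] 7.3
held rel anvil centre in jig axes [ -1.99999432 -39.74858795]  TCP rel held [-0.42592347 -1.13012414]
TCP rel anvil(516.5,-17.4) [ -2.29215353 -40.50046916]
```

Emit:
{"method": "step_arm", "body": {
  "motion": [
    {"tx": -1.5,"ty": 2.1,"tz": 0,"twist": 0},
    {"tx": 0,"ty": 0,"tz": 10,"twist": 0},
    {"tx": 0,"ty": 0,"tz": 15,"twist": 0},
    {"tx": 0,"ty": 0,"tz": 5,"twist": 0},
    {"tx": 0,"ty": 0,"tz": 0,"twist": 0},
    {"tx": 0,"ty": 0,"tz": 0,"twist": 0},
    {"tx": 0,"ty": 0,"tz": 0,"twist": 0}
  ]
}}

```text
time_s: 23.75
position: [0.5224, -0.0605, 0.0749]
tcp_rot: [[-0.126, 0.992, 0.001], [0.992, 0.126, -0.0], [-0.0, 0.001, -1.0]]
force: [-0.7, -0.1, -0.7]
width: 0.0194
finger_force: 29.5
```

Run:
```python
from look import *
s,c,S=wrist()
th=np.radians(7.25); R=np.array([[np.cos(th),np.sin(th)],[-np.sin(th),np.cos(th)]])
print("TCP rel anvil(516.5,-17.2), want 0,-42.25:",R@(s["position"][:2]*1000-[516.5,-17.2]))
```

```text
23.75 [ 0.5224 -0.0605  0.0749] yaw 7.22 [-12.8   7.2  95.3   0.   77.4 -20. ] w 0.0194 F [-0.7 -0.1 -0.7] 29.497182369232178
TCP rel anvil(516.5,-17.2), want 0,-42.25: [  0.3633328  -43.67118658]
```

Emit:
{"method": "step_arm", "body": {
  "motion": [
    {"tx": 1.2,"ty": -0.3,"tz": 0,"twist": 0},
    {"tx": 0,"ty": 0,"tz": 4,"twist": 0},
    {"tx": 0,"ty": 0,"tz": 8,"twist": 0},
    {"tx": 0,"ty": 0,"tz": 8,"twist": 0},
    {"tx": 0,"ty": 0,"tz": 8,"twist": 0},
    {"tx": 0,"ty": 0,"tz": 8,"twist": 0},
    {"tx": 0,"ty": 0,"tz": 5,"twist": 0},
    {"tx": 0,"ty": 0,"tz": 3,"twist": 0},
    {"tx": 0,"ty": 0,"tz": 0,"twist": 0},
    {"tx": 0,"ty": 0,"tz": 0,"twist": 0}
  ]
}}

```text
time_s: 24.8
position: [0.5217, -0.0593, 0.0305]
tcp_rot: [[-0.126, 0.992, 0.001], [0.992, 0.126, -0.0], [-0.0, 0.001, -1.0]]
force: [-0.2, -0.6, -0.8]
width: 0.0197
finger_force: 29.5
```

Emit:
{"method": "step_arm", "body": {
  "motion": [
    {"tx": 0,"ty": 0,"tz": 1,"twist": 0},
    {"tx": 0,"ty": 0,"tz": 1,"twist": 0},
    {"tx": 0,"ty": 0,"tz": 0.7,"twist": 0},
    {"tx": 0,"ty": 0,"tz": 0,"twist": 0},
    {"tx": 0,"ty": 0,"tz": 0,"twist": 0}
  ]
}}

```text
time_s: 25.3
position: [0.5214, -0.0592, 0.0275]
tcp_rot: [[-0.126, 0.992, 0.0], [0.992, 0.126, 0.0], [0.0, 0.0, -1.0]]
force: [-1.0, -0.3, -0.0]
width: 0.0194
finger_force: 29.5
```

Emit:
{"method": "step_arm", "body": {
  "motion": [
    {"tx": 0,"ty": 0,"tz": 0.7,"twist": 0},
    {"tx": 0,"ty": 0,"tz": 0,"twist": 0},
    {"tx": 0,"ty": 0,"tz": 0,"twist": 0}
  ]
}}

```text
time_s: 25.6
position: [0.5216, -0.0592, 0.0272]
tcp_rot: [[-0.126, 0.992, 0.001], [0.992, 0.126, -0.0], [-0.0, 0.001, -1.0]]
force: [-0.0, -0.8, 1.8]
width: 0.0194
finger_force: 29.7
```

Emit:
{"method": "step_arm", "body": {
  "motion": [
    {"tx": 0,"ty": 0,"tz": 0.7,"twist": 0},
    {"tx": 0,"ty": 0,"tz": 0,"twist": 0},
    {"tx": 0,"ty": 0,"tz": 0,"twist": 0}
  ]
}}

```text
time_s: 25.9
position: [0.5216, -0.0592, 0.0271]
tcp_rot: [[-0.126, 0.992, 0.001], [0.992, 0.126, -0.0], [-0.0, 0.001, -1.0]]
force: [-2.9, 0.1, 6.1]
width: 0.0191
finger_force: 30.3
```

It's seated on the plate, so I'll release, lift and check.

Emit:
{"method": "step_arm", "body": {
  "motion": [
    {"tx": 0,"ty": 0,"tz": -0.8,"twist": 0},
    {"tx": 0,"ty": 0,"tz": 0,"twist": 0},
    {"tx": 0,"ty": 0,"tz": 0,"twist": 0},
    {"tx": 0,"ty": 0,"tz": 0,"twist": 0},
    {"tx": 0,"ty": 0,"tz": -6,"twist": 0},
    {"tx": 0,"ty": 0,"tz": -20,"twist": 0},
    {"tx": 0,"ty": 0,"tz": -40,"twist": 0},
    {"tx": 0,"ty": 0,"tz": -40,"twist": 0},
    {"tx": 0,"ty": 0,"tz": -20,"twist": 0},
    {"tx": 0,"ty": 0,"tz": 0,"twist": 0},
    {"tx": 0,"ty": 0,"tz": 0,"twist": 0}
  ],
  "gripper": 0.45
}}

```text
time_s: 27.0
position: [0.5214, -0.0592, 0.1531]
tcp_rot: [[-0.126, 0.992, 0.001], [0.992, 0.126, -0.0], [-0.0, 0.001, -1.0]]
force: [-0.8, 0.7, -0.8]
width: 0.0469
finger_force: 0.0
```

Run:
```python
from look import *
s,c,S=wrist("w5")
box(S,.037,.0465,"offc",(.5216,-.0592),.035);box(S,.049,.0545,"anvil",(.5166,-.0172),.03)
print("w jaw"); box(S,.049,.0545,"jaw",(.526,-.097),.027); box(S,.08,.095,"knob",(.532,-.141),.025)
plan(s,[.5322,-.1410,.069],7.2)
```

```text
27.0 [ 0.5214 -0.0592  0.1531] yaw 7.22 [-12.7   3.7  89.8   0.   86.5 -19.9] w 0.0469 F [-0.8  0.7 -0.8] 0.0
offc 2109 [ 0.5222 -0.0604  0.0428] [522.4 -61.5] [26.4 61.8] 7.1
anvil 2078 [ 0.5165 -0.0172  0.0529] [516.6 -17.4] [50.  19.5] 7.2
w jaw
jaw 1443 [ 0.5269 -0.0996  0.0527] [ 527.4 -104.3] [49.6 27. ] 7.3
knob 1121 [ 0.5319 -0.1375  0.0893] [ 532.2 -139.9] [25.7 23.6] 11.2
twist 0.0003 then tx,ty,tz mm -82.5 0.5 84.1
```

View pics/w5.png

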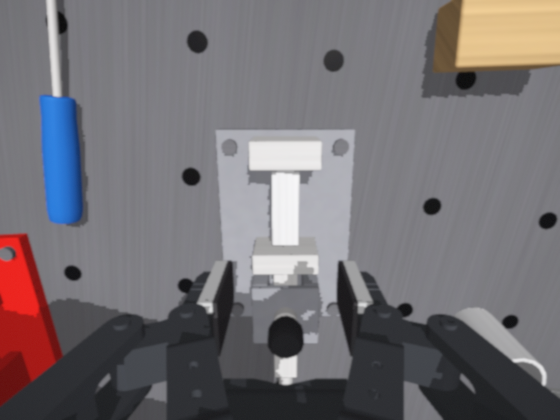

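The wrist view shows the offcut at (285,210), centred between the anvil (285,155) and the jaw (286,255), with the knob at (286,335). Moving to the knob.

Emit:
{"method": "step_arm", "body": {
  "motion": [
    {"tx": -20,"ty": 0.6,"tz": 0,"twist": 0},
    {"tx": -30,"ty": 0,"tz": 0,"twist": 0},
    {"tx": -22,"ty": 0,"tz": 0,"twist": 0},
    {"tx": -10.3,"ty": 0,"tz": 0,"twist": 0},
    {"tx": 0,"ty": 0,"tz": 0,"twist": 0},
    {"tx": 0,"ty": 0,"tz": 20,"twist": 0},
    {"tx": 0,"ty": 0,"tz": 25,"twist": 0},
    {"tx": 0,"ty": 0,"tz": 20,"twist": 0},
    {"tx": 0,"ty": 0,"tz": 10,"twist": 0},
    {"tx": 0,"ty": 0,"tz": 6,"twist": 0},
    {"tx": 0,"ty": 0,"tz": 0,"twist": 0},
    {"tx": 0,"ty": 0,"tz": 0,"twist": 0}
  ]
}}

```text
time_s: 28.25
position: [0.533, -0.1407, 0.0729]
tcp_rot: [[-0.126, 0.992, 0.002], [0.992, 0.126, -0.0], [-0.001, 0.002, -1.0]]
force: [-0.9, -0.1, 0.4]
width: 0.0474
finger_force: 0.0
```

Emit:
{"method": "step_arm", "body": {
  "motion": [
    {"tx": 0,"ty": 0,"tz": 0,"twist": 0},
    {"tx": 0,"ty": 0,"tz": 0,"twist": 0},
    {"tx": 0,"ty": 0,"tz": 0,"twist": 0},
    {"tx": 0,"ty": 0,"tz": 0,"twist": 0},
    {"tx": 0,"ty": 0,"tz": 0,"twist": 0}
  ],
  "gripper": 1,
  "force": 40
}}

```text
time_s: 28.75
position: [0.5323, -0.1411, 0.0734]
tcp_rot: [[-0.125, 0.992, 0.0], [0.992, 0.125, -0.001], [-0.001, 0.0, -1.0]]
force: [-4.1, 0.2, 5.7]
width: 0.0241
finger_force: 39.3
```

Emit:
{"method": "step_arm", "body": {
  "motion": [
    {"tx": 0,"ty": 0,"tz": -3,"twist": 0},
    {"tx": 0,"ty": 0,"tz": -4,"twist": 0},
    {"tx": 0,"ty": 0,"tz": -4,"twist": 0},
    {"tx": 0,"ty": 0,"tz": -3,"twist": 0},
    {"tx": 0,"ty": 0,"tz": -2,"twist": 0},
    {"tx": 0,"ty": 0,"tz": 0,"twist": 0},
    {"tx": 0,"ty": 0,"tz": 0,"twist": 0},
    {"tx": 0,"ty": 0,"tz": 0,"twist": 0}
  ]
}}

```text
time_s: 29.55
position: [0.5322, -0.141, 0.0879]
tcp_rot: [[-0.126, 0.992, -0.0], [0.992, 0.126, -0.0], [-0.0, -0.0, -1.0]]
force: [-0.9, -4.0, -2.5]
width: 0.0242
finger_force: 40.1
```

Run:
```python
from look import *
s,c,S=wrist(); box(S,.049,.0545,"jaw",(.526,-.097),.03)
t=read_camera("top"); W=world(t).reshape(-1,3); box(W,.049,.0545,"jaw t",(.525,-.090),.025)
```

```text
29.55 [ 0.5322 -0.141   0.0879] yaw 7.21 [-20.7   9.6  91.   -0.   79.4 -27.9] w 0.0242 F [-0.9 -4.  -2.5] 40.08445255458355
jaw 3328 [ 0.5263 -0.0926  0.0528] [ 527.4 -100.6] [49.9 33.9] 7.5
jaw t 84 [ 0.5286 -0.0903  0.0519] [525.3 -91.6] [49.1 15.8] 7.3
```

The jaw face is now 57 mm from the anvil, so it's clamped. I'll let the knob down, release and retreat.

Emit:
{"method": "step_arm", "body": {
  "motion": [
    {"tx": 0,"ty": 0,"tz": 3,"twist": 0},
    {"tx": 0,"ty": 0,"tz": 2,"twist": 0},
    {"tx": 0,"ty": 0,"tz": 0,"twist": 0},
    {"tx": 0,"ty": 0,"tz": 0,"twist": 0}
  ]
}}

```text
time_s: 30.05
position: [0.5322, -0.141, 0.0828]
tcp_rot: [[-0.126, 0.992, -0.0], [0.992, 0.126, -0.0], [-0.0, -0.0, -1.0]]
force: [-2.0, -4.0, -2.4]
width: 0.0241
finger_force: 40.1
```

Emit:
{"method": "step_arm", "body": {
  "motion": [
    {"tx": 0,"ty": 0,"tz": 0,"twist": 0},
    {"tx": 0,"ty": 0,"tz": 0,"twist": 0},
    {"tx": 0,"ty": 0,"tz": 0,"twist": 0},
    {"tx": 0,"ty": 0,"tz": 0,"twist": 0},
    {"tx": 0,"ty": 0,"tz": -10,"twist": 0},
    {"tx": 0,"ty": 0,"tz": -30,"twist": 0},
    {"tx": 0,"ty": 0,"tz": -40,"twist": 0},
    {"tx": 0,"ty": 0,"tz": -40,"twist": 0},
    {"tx": -30,"ty": 0,"tz": 0,"twist": 0},
    {"tx": -30,"ty": 0,"tz": 0,"twist": 0},
    {"tx": 0,"ty": 0,"tz": 0,"twist": 0},
    {"tx": 0,"ty": 0,"tz": 0,"twist": 0}
  ],
  "gripper": 0.45
}}

```text
time_s: 31.25
position: [0.5399, -0.2005, 0.2033]
tcp_rot: [[-0.125, 0.992, 0.0], [0.992, 0.125, 0.001], [0.001, 0.0, -1.0]]
force: [-0.6, 0.0, -0.2]
width: 0.0472
finger_force: 0.0
```

Run:
```python
from look import *
s,c,S=wrist("w6")
t=read_camera("top"); W=world(t).reshape(-1,3); box(W,.049,.0545,"jaw t",(.525,-.090),.025);box(W,.037,.0465,"offc t",(.521,-.0555),.03);box(W,.08,.105,"knob",(.532,-.141),.025)
box(W,.03,.05,"rack57 gone?",(.5507,.264),.012);box(W,.037,.046,"46",(.5367,.2351),.015);box(W,.037,.046,"68",(.5258,.205),.015)
d=pickle.load(open("d0.pkl","rb"))["top"]["color"].astype(int)
diff=(abs(t["color"].astype(int)-d).max(2)>40)[110:180,190:390]; print("bystander diff px",diff.sum())
a=t["color"][100:240,150:420,::-1]; cv2.imwrite("pics/end.png",cv2.resize(a,None,fx=2.9,fy=2.9))
```

```text
31.25 [ 0.5399 -0.2005  0.2033] yaw 7.16 [-26.    8.8  78.4   0.1  92.8 -33.2] w 0.0472 F [-0.6  0.  -0.2] 0.0
jaw t 111 [ 0.5252 -0.0914  0.0515] [525.2 -91.6] [49.5 15.5] 7.5
offc t 184 [ 0.5203 -0.0562  0.042 ] [520.5 -56.2] [20.1 55.9] 7.0
knob 102 [ 0.5306 -0.1402  0.0958] [ 531.  -140.6] [23.6 24.6] 47.9
rack57 gone? none
46 79 [0.5367 0.2348 0.0401] [537.3 236.2] [23.9 27.7] 70.9
68 83 [0.5254 0.2043 0.0402] [525.4 204.4] [25.2 28.4] 87.6
bystander diff px 0
```

View pics/end.png

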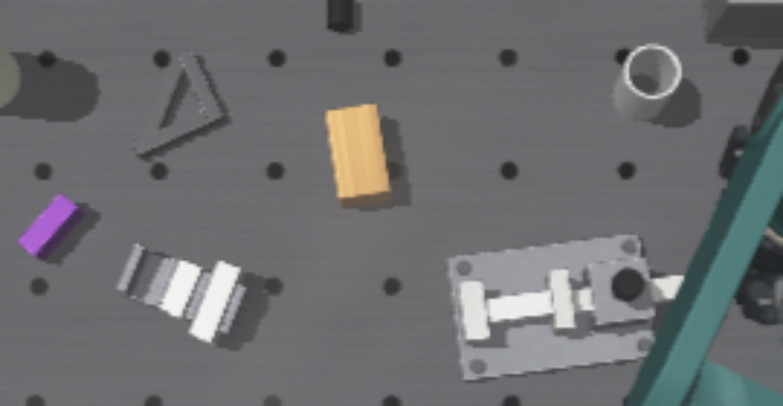

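The final view shows the offcut clamped at (518,305) between the anvil (473,310) and the jaw (562,297). The other two offcuts are still in the rack and the bystanders haven't moved.

```bash
python3 -c "from rig import *; print(sign_off())"
```

```text
the job is handed in; nothing more can be done
None
```

The 57 mm offcut is clamped end to end in the grey jig, the other two offcuts are still in the rack, the bystanders did not move, and I handed the job in at about 31 s of the 72 s allowed.

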